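# Take the photo of the finished twig picture

### The job

The finished twig picture stands in front of the camera, ready to be photographed. On the camera's release box, half-press the wide shutter key to its first click and hold it there for about a second while the camera focuses, then press it fully down to take the photo and let it come all the way back up. Do not press the small power key on the same box.

Things in the scene. Friction and masses are not known exactly. Their poses are not given: they have to be found in the camera images.
- shutter_top (a point): Centre of the flat top of the wide shutter key: black, round, 44 mm across, standing at one end of a flat aluminium release box (150 x 84 x 32 mm high, fixed, turned any way). Its top is 60 mm above the table when up, 24 mm above the dark collar round it; it sinks straight down up to 16 mm, this point with it. z is up; x runs along the box's long side, away from the power key at the other end.
- first_stage (a joint): Sinking of the shutter key in its first, light stage: 0 up, 0.008 m at the first click. Starts to move at 1 N and takes 3 N at the click; it springs back.
- second_stage (a joint): Further sinking of the shutter key beyond the first click, adding to the first stage: 0 until pushed with more than 9 N, 0.008 m fully down (stop) at 12 N; it springs back. A push of 4 to 8 N therefore rests at the first click.
- power_key (a joint): Sinking of the small power key, 0 up, 0.004 m down (about 1 to 3 N): black, round, 20 mm across, its top 42 mm above the table, 80 mm from the shutter key's centre along -x of shutter_top. To be left alone.

How it is judged:
By the outcome, as a careful person would: the job done as asked, in the order asked, and still so for the second after the job is handed in, with the robot touching nothing.
It also fails if it takes over 29 s, if anything falls off the work surface, if the arm or the gripper's body presses on something with over 40 N, if the wrist force passes 120 N, or if a joint passes its speed limit or range.

### The arm

A 6-joint arm with a two-finger parallel gripper is mounted at the origin on the work surface. World frame = base frame: x ahead of the robot, y to its left, z up, the work surface at z = 0. Lengths are in m, angles in degrees, forces in N, time in s.
With the tool pointing down it reaches from about 0.35 to 0.875 m from the base axis. Payload 4.2 kg.
Tool frame: the origin (TCP) lies between the finger pads; the fingertips stand 17 mm ahead of it and the grasp point (between the pads) lies 2 mm behind it; z points along the fingers, y is the line along which they close (so a half turn about z gives the same grasp; the last joint's range is limited). The gripper opens to 87 mm and grips with 3 to 60 N. Pads are 19 mm wide; open, the fingers measure 117 mm over their backs; the gripper's body (75 mm by 190 mm) begins 51 mm behind the grasp point.
Start: joints at [-56.173, 22.042, 0.453, 0, -68.411, -14.817], TCP at [0.204, -0.591, 0.24] pointing down, gripper open.
Joint ranges: [-179.83, 179.83], [-69.29, 118.12], [-61.27, 80.66], [-181.25, 117.63], [-171.15, -9.14], [-177.46, 177.46]. Speed limits (degrees/s): [159.86, 159.86, 180, 180, 180, 180].

### API

Orientations are given as a 3x3 rotation matrix whose columns are the frame's x, y, z axes.
In Python, from station import sense, capture, r, masks_of gives the robot as it stands.
- The arm moves only by the tool apply_moves, never from a script. Its argument "steps" is a list that holds one entry, the list of rows, each a list of 7 numbers: the opening, from 0 (shut) to 1 (fully open), then the shift along the tool's x, y, z in mm, then the turn, a rotation vector about the tool's x, y, z in rad. A call has 1 to 12 rows; each row shifts and turns the commanded pose from where the row before left it, along the tool's axes as they then stand; what a row does not reach is not made up. A row lasts 1/8 s, in which the tool goes at most 62.5 mm and 10.7 degrees, less where a joint would pass 70% of its speed; a pose out of reach is approached as far as the arm can. A call with a gripper value outside its range is refused whole. The fingers move at their own pace and stop on an object; the grip force is fixed at half the most. Time passes only in rows, so rows that do not move let the fingers close. It gives the time, the measured TCP pose, the force and the opening at its end, in the units of the state.
- sense(): the state, without advancing time (a new reading comes with each control period).
- capture(name): name is "side" or "top"; returns a dict with "color" (420x560x3 uint8, red, green, blue), "vfov" (degrees; the focal length in pixels is half the picture's height over the tangent of half this angle, whatever the lens; pixels are square), "cx", "cy" (the principal point, pixels), "T" (4x4, takes a point from camera to world coordinates). Camera axes: x right, y down, z forward; pixel columns grow to the right and rows downward; lengths in m; the calibration is good to about 2 mm. A picture is of the moment at which its call begins. There is no depth.
- r.finish_job(): hands the job in, once; it reports no verdict.
Trained networks look in a picture, given as the dict that the camera call returned (one of the last four; its "shot" number tells which), for a name from the list of things; names that differ only in an ending like _2 or _b are one class to them, and where a whole thing is asked for, a point or a joint stands for the part that bears it (a point fixed in the world has none). Each returns a list of dicts, best first, with "confidence" (0 to 1); they miss things now and then, are a little off and sometimes report something else, mostly with a low value. They report only what shows in the picture. A call takes as long as a camera call.
- masks_of(picture, thing): "pixels" (420x560 bool, what is visible of it) and "box" ([left, top, width, height] in pixels, round what is visible of it).
The state is a dict: "time_s": time; "joints": joint angles; "joint_velocities": joint speeds; "effort": joint torques, N m; "tcp_pos": TCP position; "ee_rot": TCP orientation; "wrist_force": force on the tool from outside, world axes, zero at the start; "moment": the same for the moment, N m; "gripper_width": opening from 0.0 (shut) to 1.0 (fully open).
Only numpy, scipy, OpenCV 4.12 (cv2) and the standard library are available. Lean on these libraries where they do the work, as an engineer would, in place of code of your own. Each camera call takes 0.05 s, during which the arm holds its last target. There are 200 camera calls.

## Working session

There is one attempt and no reset: what is moved stays moved. The work goes in short steps, Python scripts to look and compute and a tool call to move; the robot and the scene stay as the last step left them, time stands still between calls to the robot, and variables do not carry over. Pictures are saved under pics/ and viewed, on a budget of 10 in all, crops included, one or two more only if the job needs it, and the job is handed in when it is done.

Besides the shell and the picture viewer there is one more tool, called as a command line: name --argument value ..., lists and objects as JSON in quotes. apply_moves: Moves the arm, as the interface text tells. Its arguments: {"type":"object","properties":{"steps":{"type":"array","items":{"type":"array","items":{"type":"array","items":{"type":"number"}}}}},"required":["steps"]}

```bash
mkdir -p pics; cat > h.py <<'E'
import numpy as np,cv2
from station import sense,capture,r,masks_of
def cam(p):
    f=p["color"].shape[0]/2/np.tan(np.radians(p["vfov"]/2)); return f,p["cx"],p["cy"],np.array(p["T"])
def ray(p,u,v):
    f,cx,cy,T=cam(p); d=T[:3,:3]@np.array([(u-cx)/f,(v-cy)/f,1]); return T[:3,3],d
def onz(p,u,v,z):
    o,d=ray(p,u,v); return o+d*(z-o[2])/d[2]
def tri(obs):
    A=np.zeros((3,3));b=np.zeros(3)
    for p,u,v in obs:
        o,d=ray(p,u,v);d=d/np.linalg.norm(d);M=np.eye(3)-np.outer(d,d);A+=M;b+=M@o
    return np.linalg.solve(A,b)
def proj(p,X):
    f,cx,cy,T=cam(p); c=T[:3,:3].T@(np.array(X)-T[:3,3]); return c[0]/c[2]*f+cx,c[1]/c[2]*f+cy
def save(p,n): cv2.imwrite(f"pics/{n}.png",p["color"][:,:,::-1])
E
python3 - <<'E'
from h import *
s=sense();print(s["time_s"],s["tcp_pos"],np.round(s["ee_rot"],3).tolist(),s["wrist_force"])
P={n:capture(n) for n in("top","side")}
for n,p in P.items():
    save(p,n+"0");print(n,cam(p))
    for t in("shutter_top","first_stage","power_key"):
        for m in masks_of(p,t)[:2]:
            ys,xs=np.nonzero(m["pixels"]);print(t,m["confidence"],m["box"],xs.mean(),ys.mean(),onz(p,xs.mean(),ys.mean(),.06 if t!="power_key" else .042))
cv2.imwrite("pics/both0.png",cv2.resize(np.hstack([P["top"]["color"],P["side"]["color"]])[:,:,::-1],(800,300)))
E
```

```text
0.0 [ 0.2033972  -0.59036724  0.23846959] [[-0.946, -0.326, -0.001], [-0.326, 0.946, 0.002], [0.0, 0.002, -1.0]] [ 0.04695567 -0.03763855  0.32633481]
top (np.float64(440.49341317005434), 281.7009278866996, 206.30107505136806, array([[-2.07015035e-02, -9.82744391e-01,  1.83806719e-01,
         3.69616144e-01],
       [-9.99785396e-01,  2.04921852e-02, -3.03841341e-03,
         2.09414331e-02],
       [-7.80617582e-04, -1.83830173e-01, -9.82957709e-01,
         7.57229330e-01],
       [ 0.00000000e+00,  0.00000000e+00,  0.00000000e+00,
         1.00000000e+00]]))
shutter_top 0.55 [266.6, 152.0, 24.2, 27.7] 277.8631756756757 162.13175675675674 [0.57385046 0.02355631 0.06      ]
first_stage 0.65 [265.7, 148.7, 25.1, 26.5] 277.75468483816013 162.53321976149914 [0.57317137 0.02374733 0.06      ]
power_key 0.64 [316.2, 141.7, 11.5, 13.4] 322.01851851851853 148.15740740740742 [ 0.60208998 -0.05160761  0.042     ]
side (np.float64(511.34712663189003), 277.96032103274456, 201.61411733459715, array([[-0.92572241, -0.29643568,  0.23486996,  0.29634951],
       [-0.37819211,  0.72070292, -0.58099744,  0.51546967],
       [ 0.00295691, -0.62666832, -0.77928049,  0.74805838],
       [ 0.        ,  0.        ,  0.        ,  1.        ]]))
shutter_top 0.83 [220.9, 188.9, 24.7, 26.2] 232.37300177619895 201.90053285968028 [0.576227   0.03298994 0.06      ]
first_stage 0.96 [221.9, 188.1, 22.6, 25.0] 232.5096153846154 202.4403846153846 [0.57549618 0.03398005 0.06      ]
power_key 0.61 [232.0, 167.5, 10.6, 10.6] 237.0 171.5 [ 0.60675975 -0.04848069  0.042     ]
```

View pics/top0.png

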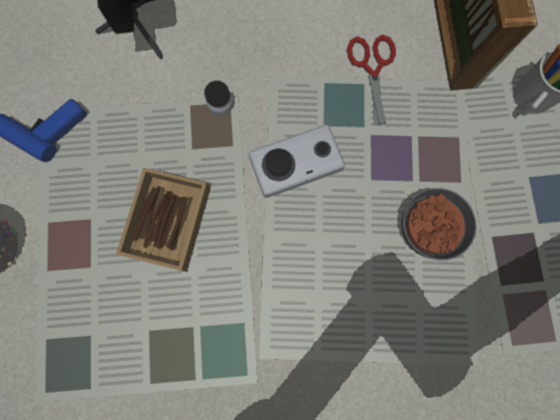

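View pics/side0.png

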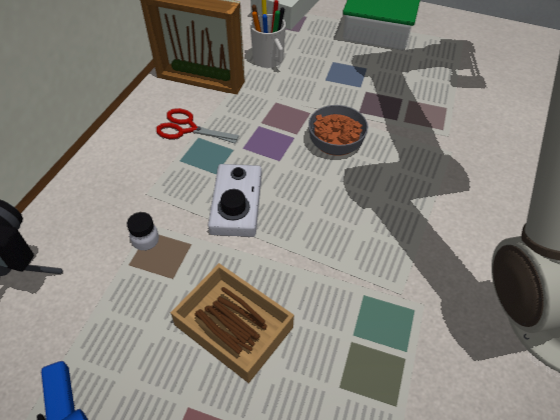

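The top view shows the release box at about (296,160), with the shutter key at (278,164) and the power key at (322,149). The side view has the shutter key at about (233,201) and the power key at (238,173). The masks may include the dark collar, so I'll check an enlarged crop.

```bash
python3 - <<'E'
from h import *
a=cv2.imread("pics/top0.png")[120:200,240:350];b=cv2.imread("pics/side0.png")[155:240,195:275]
g=lambda i,w,h:cv2.resize(np.clip(i.astype(float)**.6*9,0,255).astype('uint8'),(w,h),interpolation=cv2.INTER_CUBIC)
A=g(a,440,320);B=g(b,320,340)
o=np.zeros((340,780,3),'uint8');o[:320,:440]=A;o[:,450:770]=B;cv2.imwrite("pics/crop1.png",o)
E
```

```text
(no output)
```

View pics/crop1.png

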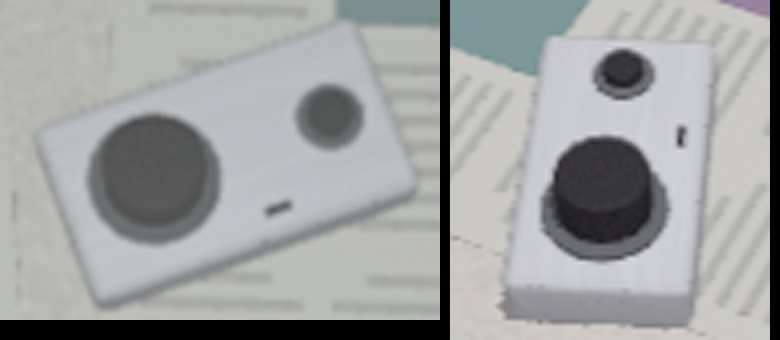

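```bash
python3 - <<'E'
from h import *
P={n:capture(n) for n in("top","side")};t,s=P["top"],P["side"]
K=tri([(t,278.7,162.),(s,233,198.5)]);W=tri([(t,322.2,148.7),(s,238.7,171.7)])
print(K,W,np.linalg.norm((K-W)[:2]))
for p,u,v in((t,278.7,162.),(s,233,198.5)):print(onz(p,u,v,.06),proj(p,K))
S=sense();R=np.array(S["ee_rot"]);print("tool mm",R.T@(np.r_[K[:2],.14]-S["tcp_pos"])*1000,S["time_s"])
E
```

```text
[0.57784054 0.0225568  0.05539448] [ 0.60376393 -0.05208961  0.03828304] 0.07901967224148487
[0.57404586 0.02217896 0.06      ] (np.float64(278.44765156434903), np.float64(160.57865473263143))
[0.57847365 0.02573319 0.06      ] (np.float64(234.28284363355357), np.float64(198.96807470559526))
tool mm [-553.61353103  458.07823905   99.55953865] 0.5
```

apply_moves --steps '[[[0,-46,38,0,0,0,0],[0,-46,38,0,0,0,0],[0,-46,38,0,0,0,0],[0,-46,38,0,0,0,0],[0,-46,38,0,0,0,0],[0,-46,38,0,0,0,0],[0,-46,38,0,0,0,0],[0,-46,38,0,0,0,0],[0,-46,38,0,0,0,0],[0,-46,38,0,0,0,0],[0,-46,38,0,0,0,0],[0,-46,38,0,0,0,0]]]'

```text
time_s: 2.0
tcp_pos: [0.5778, 0.022, 0.2399]
ee_rot: [[-0.945, -0.326, 0.001], [-0.326, 0.945, 0.0], [-0.001, -0.0, -1.0]]
wrist_force: [0.1, -1.6, 0.4]
gripper_width: 0.006
```

apply_moves --steps '[[[0,0,0,40,0,0,0],[0,0,0,40,0,0,0],[0,0,0,20,0,0,0],[0,0,0,20,0,0,0],[0,0,0,0,0,0,0],[0,0,0,0,0,0,0]]]'

```text
time_s: 2.75
tcp_pos: [0.5777, 0.0202, 0.1205]
ee_rot: [[-0.945, -0.326, 0.002], [-0.326, 0.945, 0.0], [-0.002, -0.0, -1.0]]
wrist_force: [0.1, -0.3, 0.1]
gripper_width: 0.007
```

```bash
python3 - <<'E'
from h import *
P={n:capture(n) for n in("top","side")};t,s=P["top"],P["side"]
S=sense();R=np.array(S["ee_rot"]);p=np.array(S["tcp_pos"]);tip=p+R[:,2]*.017
print(p,np.round(R,4).tolist(),S["wrist_force"],S["gripper_width"],S["time_s"])
o=[]
for q in(t,s):
    c=np.array(proj(q,tip));print(c)
    i=q["color"].copy();u,v=map(int,c);cv2.circle(i,(u,v),1,(255,0,0),-1)
    o.append(cv2.resize(i[v-60:v+60,u-50:u+50],(400,480),interpolation=cv2.INTER_CUBIC))
cv2.imwrite("pics/near.png",np.hstack(o)[:,:,::-1])
E
```

```text
[0.57770805 0.02020956 0.12079121] [[-0.9454, -0.3259, 0.0023], [-0.3259, 0.9454, 0.0005], [-0.0024, -0.0002, -1.0]] [-0.3814404   0.27707421  0.06834116] 0.007081954937256106 2.85
[279.71007534 151.65178298]
[233.09181592 179.74573925]
```

View pics/near.png

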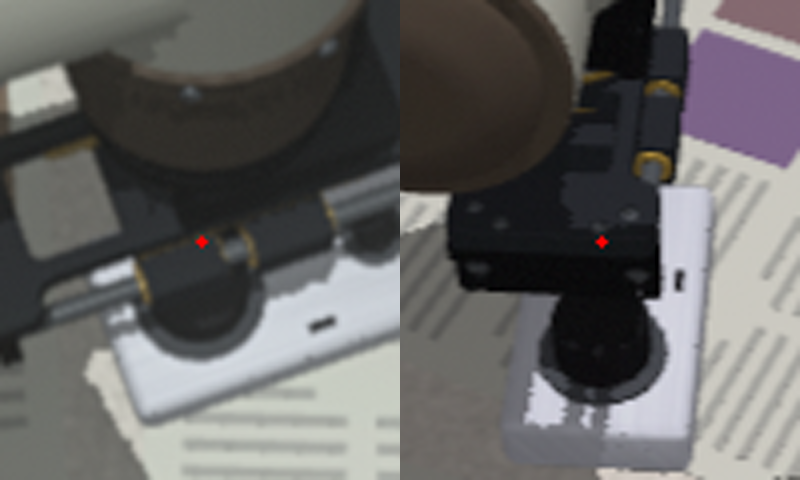

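The images show the gripper above the shutter key with the fingertips hidden from view. The TCP is about 4 mm off in tool y, so I'll shift it while going down to just above the key.

apply_moves --steps '[[[0,0,3.5,10,0,0,0],[0,0,0,10,0,0,0],[0,0,0,10,0,0,0],[0,0,0,8,0,0,0],[0,0,0,0,0,0,0],[0,0,0,0,0,0,0]]]'

```text
time_s: 3.6
tcp_pos: [0.5761, 0.0234, 0.0817]
ee_rot: [[-0.945, -0.326, 0.0], [-0.326, 0.945, -0.0], [-0.0, -0.0, -1.0]]
wrist_force: [0.4, -0.2, 1.1]
gripper_width: 0.003
```

apply_moves --steps '[[[0,0,0,2,0,0,0],[0,0,0,2,0,0,0],[0,0,0,2,0,0,0],[0,0,0,2,0,0,0],[0,0,0,0,0,0,0]]]'

```text
time_s: 4.22
tcp_pos: [0.576, 0.0234, 0.0736]
ee_rot: [[-0.945, -0.326, 0.0], [-0.326, 0.945, -0.0], [-0.0, -0.0, -1.0]]
wrist_force: [-0.1, -0.4, 2.1]
gripper_width: 0.007
```

apply_moves --steps '[[[0,0,0,2,0,0,0],[0,0,0,2,0,0,0],[0,0,0,0.6,0,0,0],[0,0,0,0,0,0,0]]]'

```text
time_s: 4.72
tcp_pos: [0.576, 0.0234, 0.0695]
ee_rot: [[-0.945, -0.326, 0.0], [-0.326, 0.945, -0.0], [-0.0, -0.0, -1.0]]
wrist_force: [-1.2, 0.3, 5.2]
gripper_width: 0.006
```

apply_moves --steps '[[[0,0,0,0.1,0,0,0],[0,0,0,0,0,0,0]]]'

```text
time_s: 4.97
tcp_pos: [0.576, 0.0234, 0.0694]
ee_rot: [[-0.945, -0.326, 0.001], [-0.326, 0.945, -0.0], [-0.001, -0.0, -1.0]]
wrist_force: [-1.5, -0.0, 5.1]
gripper_width: 0.004
```

5.1 N, inside the 4–8 N band, so the key is at the first click. I'll hold there until about a second has passed, then press fully.

apply_moves --steps '[[[0,0,0,0,0,0,0],[0,0,0,0,0,0,0],[0,0,0,0,0,0,0],[0,0,0,0,0,0,0],[0,0,0,0,0,0,0]]]'

```text
time_s: 5.6
tcp_pos: [0.576, 0.0234, 0.0694]
ee_rot: [[-0.945, -0.326, 0.001], [-0.326, 0.945, -0.0], [-0.001, -0.0, -1.0]]
wrist_force: [-2.2, -0.4, 4.5]
gripper_width: 0.01
```

apply_moves --steps '[[[0,0,0,2.5,0,0,0],[0,0,0,2.5,0,0,0],[0,0,0,2.5,0,0,0],[0,0,0,1,0,0,0],[0,0,0,0.5,0,0,0],[0,0,0,0,0,0,0]]]'

```text
time_s: 6.35
tcp_pos: [0.5761, 0.0234, 0.0615]
ee_rot: [[-0.945, -0.326, 0.001], [-0.326, 0.945, -0.0], [-0.001, -0.001, -1.0]]
wrist_force: [-2.5, 0.6, 10.6]
gripper_width: 0.006
```

10.6 N doesn't clearly show the stop yet, so I'll push slightly further.

apply_moves --steps '[[[0,0,0,0.7,0,0,0],[0,0,0,0.3,0,0,0],[0,0,0,0,0,0,0]]]'

```text
time_s: 6.72
tcp_pos: [0.5761, 0.0234, 0.0612]
ee_rot: [[-0.945, -0.327, 0.001], [-0.327, 0.945, -0.0], [-0.001, -0.001, -1.0]]
wrist_force: [-4.9, 1.1, 14.7]
gripper_width: 0.003
```

It's at the stop: 14.7 N, and a 1 mm command moved it only 0.3 mm. Now I'll lift off.

apply_moves --steps '[[[0,0,0,-6,0,0,0],[0,0,0,-8,0,0,0],[0,0,0,-10,0,0,0],[0,0,0,-20,0,0,0],[0,0,0,-40,0,0,0],[0,0,0,-40,0,0,0],[0,0,0,-40,0,0,0],[0,40,-40,0,0,0,0],[0,40,-40,0,0,0,0],[0,40,-40,0,0,0,0],[0,0,0,0,0,0,0],[0,0,0,0,0,0,0]]]'

```text
time_s: 8.22
tcp_pos: [0.5015, -0.1292, 0.2227]
ee_rot: [[-0.946, -0.325, -0.0], [-0.325, 0.946, 0.0], [-0.0, 0.0, -1.0]]
wrist_force: [0.4, 0.4, -0.7]
gripper_width: 0.007
```

```bash
python3 - <<'E'
from h import *
s=capture("side");o=cv2.imread("pics/side0.png")
f=lambda i:cv2.resize(i[155:240,195:275],(380,404),interpolation=cv2.INTER_CUBIC)
cv2.imwrite("pics/after.png",np.hstack([f(o),f(s["color"][:,:,::-1])]))
S=sense();print(S["time_s"],S["wrist_force"],S["tcp_pos"])
E
```

```text
8.275 [-0.26164844  0.16304001 -0.43878078] [ 0.50175969 -0.12873922  0.22267576]
```

View pics/after.png

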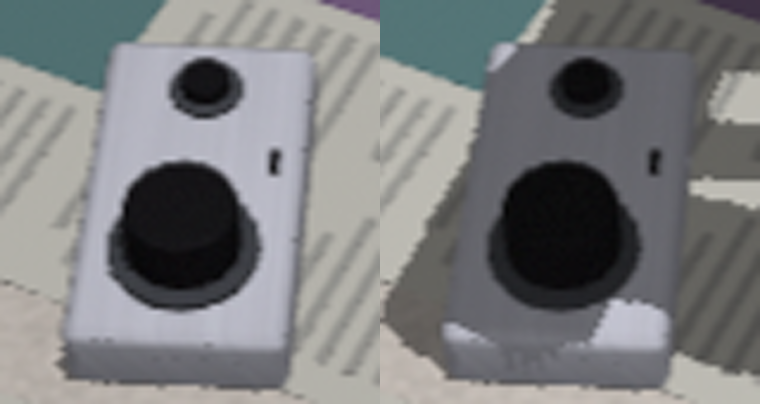

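The before and after crops match: the shutter key is fully up again (same outline, about (560,215) in the right half). The power key is unchanged and nothing is touching the box.

```bash
python3 -c "
from h import *
print(r.finish_job())"
```

```text
the job is handed in; nothing more can be done
None
```

I took the photo as asked and handed the job in at about 8.3 s. `finish_job` gives no verdict.

- **Half-press:** With the gripper closed, I pressed the shutter key to its first click. I held it there for about 1.1 s at 4.5–5.2 N, inside the 4–8 N band.
- **Full press:** I then pressed it to the stop. The force reached 14.7 N, and the last 1 mm commanded moved the tool only 0.3 mm. An earlier reading of 10.6 N was not clearly at the stop, so I pushed slightly further.
- **Release:** I lifted straight up, then moved the arm clear of the box.

**Last checks:** Wrist force was back to about 0 N. The side picture shows the shutter key fully up and the power key unchanged; the gripper stayed about 80 mm from it.

**What disagreed:** The two camera views differed by about 4–6 mm on where the key was. I aimed between them, so the fingers may have been a few millimetres off the centre of the 44 mm key.

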